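# Load the light-curing unit, shut its cover and clamp it

## Robot

A 6-joint arm with a two-finger parallel gripper is mounted at the origin on the work surface. World frame = base frame: x ahead of the robot, y to its left, z up, the work surface at z = 0. Lengths are in m, angles in degrees, forces in N, time in s.
With the tool pointing down it reaches from about 0.4 to 0.825 m from the base axis. Payload 7 kg.
Tool frame: the origin (TCP) lies midway between the tips of the shut fingers; the grasp point (between the pads) lies ctrl.tcp_to_grasp behind it (ctrl.tcp_to_grasp is the distance from the TCP to the grasp point, in m); y points along the fingers, z is the direction in which the jaws open and shut, and the axes are right-handed (so a half turn about y gives the same grasp; the last joint's range is limited). The gripper opens to 88 mm and grips with 3 to 60 N. Pads are 19 mm wide; open, the fingers measure 130 mm over their backs; the gripper's body (78 mm by 193 mm) begins 47 mm behind the grasp point.
Start: joints at [-58.092, 20.546, 0.682, 0, -70.136, -16.507], TCP at [0.179, -0.651, 0.227] pointing down, gripper open.
Joint ranges: [-176.03, 176.03], [-82.01, 121.73], [-58.28, 71.71], [-173.87, 95.51], [-174.79, -0.11], [-173.66, 173.66]. Speed limits (degrees/s): [136.94, 136.94, 172.46, 180, 180, 180].

## Interface

Orientations are given as [roll, pitch, yaw] about the fixed x, y, z axes, in that order (R = Rz(yaw) Ry(pitch) Rx(roll)).
In Python, from plant import ctrl, snapshot, silhouettes gives the robot as it stands.
- The arm moves only by the shell command python3 -m pendant 'ROWS'. ROWS is JSON, a list that holds one entry, the list of rows, each a list of 7 numbers: the shift along the tool's x, y, z in cm, then the turn, a rotation vector about the tool's x, y, z in degrees, then the opening, from 0 (shut) to 1 (fully open). In form: [[[x, y, z, rx, ry, rz, hand], ...]]. A call has 1 to 12 rows; each row shifts and turns the commanded pose from where the row before left it, along the tool's axes as they then stand; what a row does not reach is not made up. A row lasts 1/12 s, in which the tool goes at most 41.7 mm and 7.16 degrees, less where a joint would pass 70% of its speed; a pose out of reach is approached as far as the arm can. A call with a gripper value outside its range is refused whole. The fingers move at their own pace and stop on an object; the grip force is fixed at half the most. Time passes only in rows, so rows that do not move let the fingers close. It gives the time, the measured TCP pose, the force and the opening at its end, in the units of the state.
- ctrl.get_obs(): the state, without advancing time (a new reading comes with each control period).
- snapshot(name): name is "scene" or "side" or "wrist"; returns a dict with "image" (400x640x3 uint8, red, green, blue), "camera_matrix" (3x3 intrinsics, pixels), "dist_coeffs" ([k1, k2, p1, p2, k3] as OpenCV has them; the pictures are not rectified), "eye" and "orientation" of the camera in the world; the wrist camera has in their place "mount" (4x4, takes a point from camera to tool coordinates, whose origin is the TCP and whose axes are the tool frame's). Camera axes: x right, y down, z forward; pixel columns grow to the right and rows downward; lengths in m; the calibration is good to about 2 mm. A picture is of the moment at which its call begins: read the wrist's pose just before it. There is no depth.
- ctrl.close_job(): hands the job in, once; it reports no verdict.
Trained networks look in a picture, given as the dict that the camera call returned (one of the last four; its "shot" number tells which), for a name from the list of things; names that differ only in an ending like _2 or _b are one class to them, and where a whole thing is asked for, a point or a joint stands for the part that bears it (a point fixed in the world has none). Each returns a list of dicts, best first, with "confidence" (0 to 1); they miss things now and then, are a little off and sometimes report something else, mostly with a low value. They report only what shows in the picture. A call takes as long as a camera call.
- silhouettes(picture, thing): "mask" (400x640 bool, what is visible of it) and "bbox" ([left, top, width, height] in pixels, round what is visible of it).
The state is a dict: "clock": time; "joint_pos": joint angles; "qvel": joint speeds; "tau": joint torques, N m; "tool_pos": TCP position; "orientation": TCP orientation; "force": force on the tool from outside, world axes, zero at the start; "moment": the same for the moment, N m; "opening": finger opening in m.
Only numpy, scipy, OpenCV 4.12 (cv2) and the standard library are available. Lean on these libraries where they do the work, as an engineer would, in place of code of your own. Each camera call takes 0.05 s, during which the arm holds its last target.

## Task

Set the plaster cast with the blue tray down gently, upright, in the middle of the round platform inside the curing unit. Then push the amber cover shut, without slamming it, until the red catch clicks down behind its striker, and after that swing the clamp lever all the way over the cover's edge to hold it down on its seal. Do not disturb the bur block, the cup or the handpiece cradle.

Things in the scene. Friction and masses are not known exactly. Their poses are not given: they have to be found in the camera images.
- unit: Fixed white bench-top light-curing unit, 200 (x) x 395 (y) x 97 mm; origin at the centre of its underside; at yaw 0 its x points away from the robot, y to the robot's left. -y half: open chamber, x +-75, y -155 to -10 mm, walls 84 mm high. +y half: housing, top 84 mm, where the open cover parks; flat controls at its end (not to be used). -y end: block 86 mm high with catch and clamp lever.
- platform (a point): Centre of the top of the fixed round aluminium platform, 116 mm across, in the chamber, at (0, -82.5, 36) mm in the unit's frame: the cast stands here. The chamber's rim is 48 mm higher. The cover's two guide rails (x +-82 to +-99) top out 97 mm above the bench.
- cover (a joint): Travel in m of the amber sliding cover along the unit's y: 0 shut, 0.150 fully open; pushed to the unit's -y to shut. Plate 166 x 158 x 5 mm, 85 to 90 mm above the bench. It drags with about 2 N and stays where left, also when not yet caught; over the last 18 mm its striker lifts the spring catch, about 8 N in all (15 N is ample). Caught, it has under 3 mm of play and cannot be slid back.
- cover_grip (a point): Middle of the top edge of the cover's black upright grip rib, 100 mm long (unit's x), 10 mm thick (unit's y), 25 mm high, top 115 mm above the bench; push it from its +y side or pinch it from above. Its y in the unit's frame is -18 mm plus the cover's travel.
- catch (a joint): Angle in rad of the red spring catch, hinged along the unit's x on the block at the -y end: 0 down (at rest and when latched), about 0.15 while the cover's striker lifts it. It works by itself, snapping down behind the striker when the cover comes home. Below 0.08 with the cover home means latched.
- catch_nose (a point): Top of the catch's nose, about 114 mm above the bench, at (0, -137) mm in the unit's frame. The catch is 22 mm wide (x) and reaches from y -210 to -134.
- clamp (a joint): Angle in rad of the clamp lever on its vertical pivot: 0 open (arm points to the unit's +x), 1.571 clamped, at its stop (arm points to the unit's +y, over the cover's edge). Turns anticlockwise seen from above to clamp. Friction about 1.2 N at the knob; stays where it is left.
- clamp_knob (a point): Middle of the top of the upright black knob at the lever's end: 16 mm across, 26 mm high above the arm, its top 140 mm above the bench, 50 mm from the pivot.
- clamp_pivot (a point): Point on the lever's pivot axis, at (50, -178, 106) mm in the unit's frame. The steel arm, 14 mm wide, lies at 102 to 110 mm above the bench.
- cast: Loose cream plaster dental cast, D-shaped, 60 (its x, round end at +x) x 48 (its y) mm, upright sides 24 mm high, topped by a blue resin tray to 33 mm with a stub handle at +x up to 43 mm; 0.09 to 0.18 kg. Origin at the centre of its underside, z up. Grip it across the 48 mm between its flat sides (x -30 to +6).
- bur_block: Loose black foam block with eight burs, 36 x 120 x 57 mm, origin at the centre of its underside; leave alone.
- cup: Loose blue paper cup, 74 mm across, 88 mm high, origin at the centre of its underside; leave alone.
- cradle: Loose white plastic handpiece cradle, 50 x 100 x 45 mm, origin at the centre of its underside; leave alone.

How it is judged:
By the outcome, as a careful person would: the job done as asked, in the order asked, and still so for the second after the job is handed in, with the robot touching nothing.
It also fails if it takes over 66 s, if anything falls off the work surface, if the arm or the gripper's body presses on something with over 40 N, if the wrist force passes 120 N, or if a joint passes its speed limit or range.

## Working session

There is one attempt and no reset: what is moved stays moved. The work goes in short steps, Python scripts to look and compute and a shell command to move; the robot and the scene stay as the last step left them, time stands still between calls to the robot, and variables do not carry over. Pictures are saved under pics/ and viewed, and the job is handed in when it is done.

```bash
ls; mkdir -p pics
python3 - <<'E'
from plant import ctrl, snapshot, silhouettes
import cv2
o=ctrl.get_obs()
print({k:o[k] for k in('clock','tool_pos','orientation','opening','force')},ctrl.tcp_to_grasp)
for n in('scene','side','wrist'):
    s=snapshot(n); cv2.imwrite(f'pics/a_{n}.png',s['image'][:,:,::-1])
    print(n,s['camera_matrix'],s['dist_coeffs'],s.get('eye'),s.get('orientation'),s.get('mount'))
print(ctrl.get_obs()['clock'])
E
```

```text
pics
{'clock': 0.0, 'tool_pos': array([ 0.17908781, -0.65029604,  0.22564483]), 'orientation': array([-8.99072136e+01,  8.03355092e-03,  1.53940197e+01]), 'opening': 0.08770493107059195, 'force': array([0.66393914, 0.20301622, 1.01706098])} 0.0188
scene [[377.25112159   0.         321.94064389]
 [  0.         377.25112159 192.84119065]
 [  0.           0.           1.        ]] [-0.0161521  0.         0.         0.         0.       ] [ 1.24388579 -0.62018101  0.9578043 ] [-132.36751501   -0.46706726   42.92573463] None
side [[472.15246961   0.         320.98513094]
 [  0.         472.15246961 210.77869583]
 [  0.           0.           1.        ]] [-0.07923792  0.          0.          0.          0.        ] [0.47312175 1.08470674 0.81833661] [-123.35315936   -1.16326012 -170.34608821] None
wrist [[284.05868502   0.         319.51434844]
 [  0.         284.05868502 197.27557243]
 [  0.           0.           1.        ]] [-0.04602059  0.          0.          0.          0.        ] None None [[-2.81355143e-05  9.50909800e-01  3.09468175e-01 -8.53747726e-02]
 [-6.44789005e-05 -3.09468176e-01  9.50909798e-01 -1.56346593e-01]
 [ 9.99999998e-01  6.80016855e-06  7.00206647e-05  7.04453213e-04]
 [ 0.00000000e+00  0.00000000e+00  0.00000000e+00  1.00000000e+00]]
0.15
```

View pics/a_scene.png

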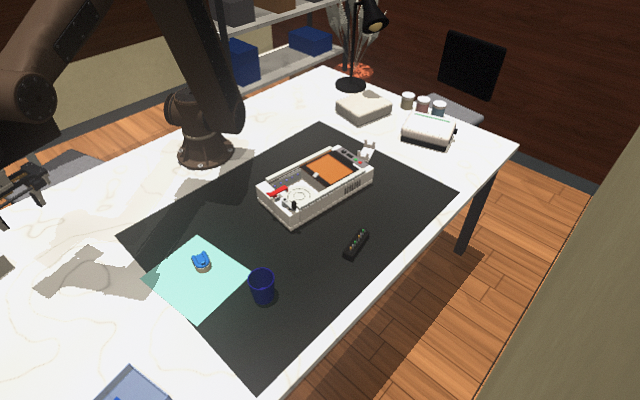

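View pics/a_side.png

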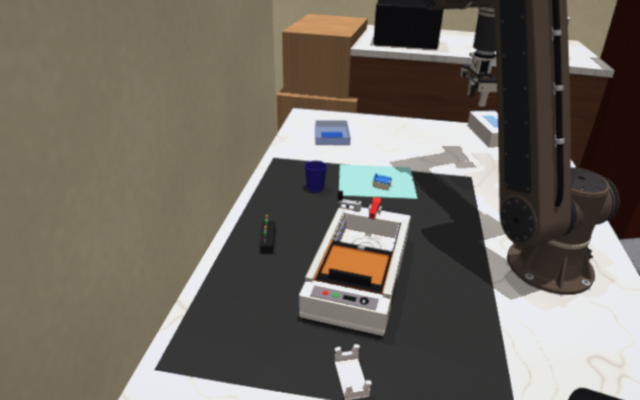

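View pics/a_wrist.png

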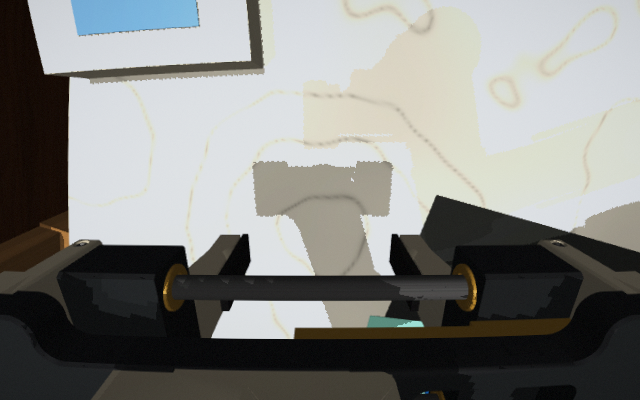

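```bash
cat > h.py <<'E'
import numpy as np, cv2
from scipy.spatial.transform import Rotation as Ro
from plant import ctrl, snapshot, silhouettes
def Rm(o): return Ro.from_euler('xyz',o,degrees=True).as_matrix()
def cam(s,obs=None):
    if s.get('mount') is not None:
        M=np.eye(4);M[:3,:3]=Rm(obs['orientation']);M[:3,3]=obs['tool_pos'];T=M@np.array(s['mount']);return T[:3,:3],T[:3,3]
    return Rm(s['orientation']),np.array(s['eye'])
def proj(s,P,obs=None):
    R,e=cam(s,obs); P=np.atleast_2d(P)
    c=(P-e)@R
    return cv2.projectPoints(c.reshape(-1,1,3),np.zeros(3),np.zeros(3),s['camera_matrix'],s['dist_coeffs'])[0].reshape(-1,2)
def onplane(s,uv,z,obs=None):
    R,e=cam(s,obs)
    n=cv2.undistortPoints(np.array(uv,float).reshape(-1,1,2),s['camera_matrix'],s['dist_coeffs']).reshape(-1,2)
    d=np.c_[n,np.ones(len(n))]@R.T
    return e+d*((z-e[2])/d[:,2])[:,None]
def take(n):
    o=ctrl.get_obs(); return snapshot(n),o
E
python3 - <<'E'
from h import *
for n in('scene','side'):
    s,o=take(n); vis=s['image'][:,:,::-1].copy()
    for t,c in(('unit',(0,255,0)),('cast',(255,0,255)),('cover',(255,255,0)),('clamp',(0,255,255)),('catch',(0,0,255)),('bur_block',(0,128,255)),('cup',(255,128,128)),('cradle',(255,0,0))):
        r=silhouettes(s,t)
        for q in r[:2]: 
            m=q['mask']; ys,xs=np.nonzero(m)
            print(n,t,round(q['confidence'],2),q['bbox'],(xs.mean().round(1),ys.mean().round(1)),len(xs))
        if r:
            np.save(f'm_{n}_{t}.npy',r[0]['mask'])
            cs,_=cv2.findContours(r[0]['mask'].astype(np.uint8),0,2); cv2.drawContours(vis,cs,-1,c,1)
            print(onplane(s,[(xs.mean(),ys.mean())],0.02))
    cv2.imwrite(f'pics/b_{n}.png',vis[100:320,130:470].repeat(2,0).repeat(2,1))
    import pickle; s.pop('shot',0); pickle.dump(s,open(f's_{n}.pkl','wb'))
E
```

```text
scene unit 0.8 [254.9, 144.0, 119.4, 90.0] (np.float64(312.8), np.float64(185.4)) 5863
[[0.49579462 0.14450199 0.02      ]]
scene cast 0.84 [189.8, 251.9, 20.4, 20.1] (np.float64(201.1), np.float64(261.8)) 307
[[ 0.49367043 -0.34687489  0.02      ]]
scene cover 0.82 [297.9, 150.0, 58.2, 38.9] (np.float64(328.7), np.float64(167.2)) 1187
[[0.46560457 0.26761221 0.02      ]]
scene clamp 0.55 [283.7, 197.2, 13.8, 13.3] (np.float64(288.9), np.float64(203.6)) 126
[[0.50220805 0.01488607 0.02      ]]
scene catch 0.54 [268.8, 184.5, 19.4, 11.4] (np.float64(277.5), np.float64(190.5)) 135
[[0.42071432 0.03387196 0.02      ]]
scene bur_block 0.93 [340.6, 230.1, 28.7, 31.6] (np.float64(354.7), np.float64(244.6)) 451
scene bur_block 0.48 [301.5, 151.5, 56.8, 36.5] (np.float64(328.9), np.float64(167.4)) 1270
[[0.46679785 0.26747179 0.02      ]]
scene cup 0.63 [247.7, 267.6, 28.3, 33.9] (np.float64(261.7), np.float64(284.8)) 772
[[ 0.69225401 -0.27336768  0.02      ]]
scene cradle 0.63 [355.6, 135.3, 20.4, 23.1] (np.float64(366.0), np.float64(150.2)) 243
scene cradle 0.52 [270.0, 187.3, 17.3, 8.6] 
[... 550 characters left out ...]
at64(354.6), np.float64(266.2)) 2927
[[0.52985719 0.12907268 0.02      ]]
side clamp 0.43 [334.9, 191.5, 27.8, 16.2] (np.float64(346.5), np.float64(200.3)) 175
[[ 0.59106293 -0.19022892  0.02      ]]
side catch 0.61 [367.6, 197.1, 14.1, 22.6] (np.float64(373.5), np.float64(207.2)) 157
[[ 0.50298186 -0.16659253  0.02      ]]
side bur_block 0.79 [258.9, 221.1, 17.9, 31.0] (np.float64(267.4), np.float64(237.2)) 420
[[0.78628601 0.05011685 0.02      ]]
side cup 0.74 [302.8, 157.5, 22.6, 34.3] (np.float64(314.6), np.float64(174.9)) 612
[[ 0.72029611 -0.33345972  0.02      ]]
side cradle 0.8 [334.6, 346.8, 34.7, 52.9] (np.float64(351.1), np.float64(374.0)) 1255
[[0.49935544 0.46893919 0.02      ]]
```

```bash
cat > fit.py <<'E'
from h import *
import pickle
from scipy.optimize import minimize
S={n:pickle.load(open(f's_{n}.pkl','rb')) for n in('scene','side')}
def up(x,y,yaw,P):
    c,s=np.cos(yaw),np.sin(yaw); P=np.array(P,float); return np.c_[x+c*P[:,0]-s*P[:,1],y+s*P[:,0]+c*P[:,1],P[:,2]]
if __name__=='__main__':
    from scipy.ndimage import gaussian_filter
    K=4
    T={}
    for n in S:
        m=np.load(f'm_{n}_unit.npy')|np.load(f'm_{n}_cover.npy')
        k=cv2.connectedComponentsWithStats(m.astype(np.uint8)); i=1+np.argmax(k[2][1:,4]); m=(k[1]==i).astype(np.uint8)
        T[n]=m
    box=[(a,b,z) for a in(-.1,.1) for b in(-.1975,.1975) for z in(0,.084)]+[(a,b,.097) for a in(-.099,.099) for b in(-.165,.165)]
    def cost(p):
        c=0
        for n in S:
            uv=proj(S[n],up(p[0],p[1],np.radians(p[2]),box)); h=cv2.convexHull(((uv+.5)*256-128).astype(np.int32).reshape(-1,1,2))
            im=np.zeros((400*1,640),np.uint8); cv2.fillConvexPoly(im,h,255,cv2.LINE_AA,8)
            mm=cv2.convexHull(np.argwhere(T[n])[:,::-1].astype(np.int32)); a=np.zeros_like(im); cv2.fillConvexPoly(a,mm,255)
            c+=np.abs(im.astype(float)-a).sum()/a.astype(float).sum()
        return c
    best=min((minimize(cost,[.48,.1,y0],method='Nelder-Mead',options=dict(initial_simplex=[[.48,.1,y0],[.51,.1,y0],[.48,.13,y0],[.48,.1,y0+8]])) for y0 in(-20,-10,0,10)),key=lambda r:r.fun)
    print(best.x,best.fun); np.save('unit.npy',best.x)
    for n in S:
        v=S[n]['image'][:,:,::-1]; 
        x0,y0,w,h=(235,120,150,120) if n=='scene' else (285,170,140,170)
        f=5 if n=='scene' else 3.5
        v=cv2.resize(v[y0:y0+h,x0:x0+w],None,fx=f,fy=f,interpolation=cv2.INTER_CUBIC)
        def poly(P,col):
            uv=(proj(S[n],up(best.x[0],best.x[1],np.radians(best.x[2]),P))-[x0,y0]+.5)*f
            cv2.polylines(v,[np.int32(uv)],True,col,1)
        for z in(0,.084): poly([(-.1,-.1975,z),(.1,-.1975,z),(.1,.1975,z),(-.1,.1975,z)],(0,255,0))
        poly([(-.075,-.155,.084),(.075,-.155,.084),(.075,-.01,.084),(-.075,-.01,.084)],(255,0,255))
        a=np.linspace(0,6.28,40); poly(np.c_[.058*np.cos(a),-.0825+.058*np.sin(a),0*a+.036],(255,0,0))
        poly([(.05,-.178,.106),(.1,-.178,.106),(.1,-.178,.14),(.1,-.178,.106)],(0,0,255))
        poly([(-.05,.132,.115),(.05,.132,.115)],(255,255,0))
        cv2.imwrite(f'pics/f_{n}.png',v)
E
python3 fit.py
```

```text
[ 0.51762698  0.13508367 -5.90528728] 0.14114371348683222
```

View pics/f_scene.png

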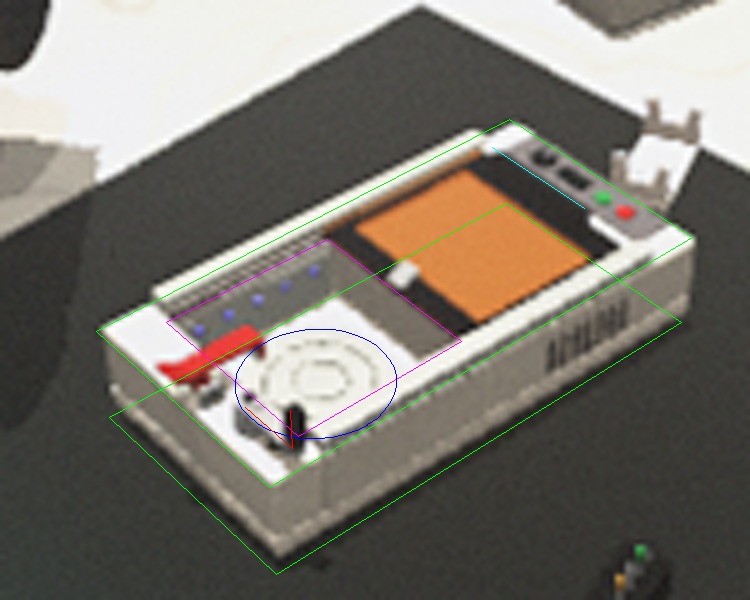

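View pics/f_side.png

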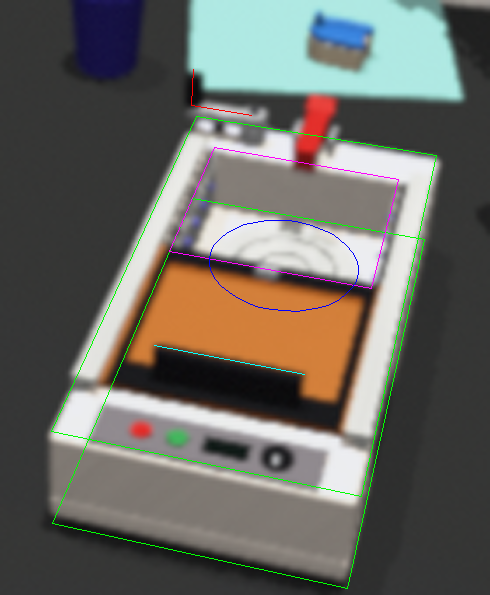

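```bash
python3 -m pendant '[[[0,-0.5,0,0,5.13,0,1],[0,-0.5,0,0,5.13,0,1],[0,-0.5,0,0,5.13,0,1],[2.9,0,2.9,0,0,0,1],[2.9,0,2.9,0,0,0,1],[2.9,0,2.9,0,0,0,1],[2.9,0,2.9,0,0,0,1],[2.9,0,2.9,0,0,0,1],[2.9,0,2.9,0,0,0,1],[2.9,0,2.9,0,0,0,1],[2.9,0,2.9,0,0,0,1],[2.9,0,2.9,0,0,0,1]]]'
python3 -m pendant '[[[1.2,0,1,0,0,0,1],[1.2,0,1,0,0,0,1],[0,0,0,0,0,0,1]]]'
cat > look.py <<'E'
from h import *
import sys,pickle
s,o=take('wrist'); print(o['tool_pos'],o['orientation'],o['clock'],o['force'])
v=s['image'][:,:,::-1].copy()
for t in sys.argv[2:]:
    for q in silhouettes(s,t)[:2]:
        ys,xs=np.nonzero(q['mask']); print(t,round(q['confidence'],2),q['bbox'],xs.mean(),ys.mean())
        cs,_=cv2.findContours(q['mask'].astype(np.uint8),0,2); 
    
        if q['confidence']>.4:
            cv2.drawContours(v,cs,-1,(255,0,255),1)
cv2.imwrite(f'pics/{sys.argv[1]}.png',v)
s.pop('shot',0)
pickle.dump((s,o),open(sys.argv[1]+'.pkl','wb'))
E
python3 look.py w1 cast
```

```text
clock: 2.05
tool_pos: [0.4413, -0.3881, 0.242]
orientation: [-90.0, -0.0, 0.0]
force: [0.7, -0.9, 0.2]
opening: 0.0875
clock: 2.3
tool_pos: [0.4661, -0.3683, 0.2415]
orientation: [-90.0, -0.0, 0.1]
force: [-0.5, -0.7, -1.0]
opening: 0.0877
[ 0.46607339 -0.36827625  0.24147168] [-8.99987090e+01 -1.81687525e-02  1.37441822e-01] 2.3 [-0.52622622 -0.72440266 -1.03989514]
cast 0.66 [318.8, 162.5, 40.8, 46.5] 336.42279163857046 185.4686446392448
```

View pics/w1.png

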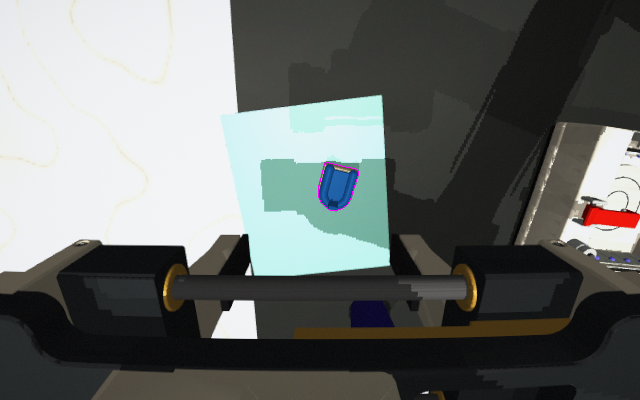

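```bash
cat > fitcast.py <<'E'
from h import *
import pickle,sys
from scipy.optimize import minimize
def outline():
    a=np.linspace(-np.pi/2,np.pi/2,15)
    return np.r_[[(-.03,-.024)],np.c_[.006+.024*np.cos(a),.024*np.sin(a)],[(-.03,.024)]]
O=outline()
def model(zb): return np.r_[np.c_[O,0*O[:,0]+zb],np.c_[O*1.0,0*O[:,0]+zb+.024],np.c_[O*.94,0*O[:,0]+zb+.033]]
def fit(views,masks,zb,p0):
    M=model(zb)
    def P(p):
        c,s=np.cos(np.radians(p[2])),np.sin(np.radians(p[2]));Q=M.copy();Q[:,0]=p[0]+c*M[:,0]-s*M[:,1];Q[:,1]=p[1]+s*M[:,0]+c*M[:,1];return Q
    def cost(p):
        t=0
        for (s,o),m in zip(views,masks):
            h=cv2.convexHull((proj(s,P(p),o)*16).astype(np.int32).reshape(-1,1,2)); im=np.zeros((400,640),np.uint8); cv2.fillConvexPoly(im,h,255,cv2.LINE_AA,4)
            t+=np.abs(im/255.-m).sum()/m.sum()
        return t
    b=None
    for dy in(-15,0,15):
        q=np.array(p0,float)+[0,0,dy]
        r=minimize(cost,q,method='Nelder-Mead',options=dict(initial_simplex=[q,q+[.006,0,0],q+[0,.006,0],q+[0,0,8]]))
        if b is None or r.fun<b.fun:b=r
    return b.x,b.fun
if __name__=='__main__':
    s,o=take('wrist'); r=silhouettes(s,'cast'); m=r[0]['mask']
    ys,xs=np.nonzero(m); c=onplane(s,[(xs.mean(),ys.mean())],float(sys.argv[1])+.02,o)[0]; print('rough',c)
    print(fit([(s,o)],[m],float(sys.argv[1]),[c[0],c[1],float(sys.argv[2])]))
E
python3 fitcast.py 0.001 -12
```

```text
rough [ 0.48598425 -0.34487191  0.021     ]
(array([  0.49038634,  -0.34600533, -13.74261755]), np.float64(0.0995061630323973))
```

```bash
python3 -m pendant '[[[1,3,1.1,0,0,0,1],[1,3,1.2,0,0,0,1],[0,3,0,0,6.9,0,1],[0,3,0,0,6.9,0,1],[0,0,0,0,0,0,1],[0,0,0,0,0,0,1]]]'
python3 fitcast.py 0.001 -13; python3 look.py w2 cast
```

```text
clock: 3.0
tool_pos: [0.4826, -0.3474, 0.1208]
orientation: [-90.0, 0.2, -13.6]
force: [0.6, -0.8, 0.0]
opening: 0.088
rough [ 0.48545985 -0.3439007   0.021     ]
(array([  0.49008784,  -0.34533877, -15.84303786]), np.float64(0.09105584642233856))
[ 0.48478384 -0.34799049  0.12353594] [-90.05369628  -0.12039989 -13.60981611] 3.1 [ 0.83409895  0.16264626 -0.2918578 ]
cast 0.96 [299.9, 167.6, 52.3, 68.4] 324.0571428571429 198.46689075630252
```

View pics/w2.png

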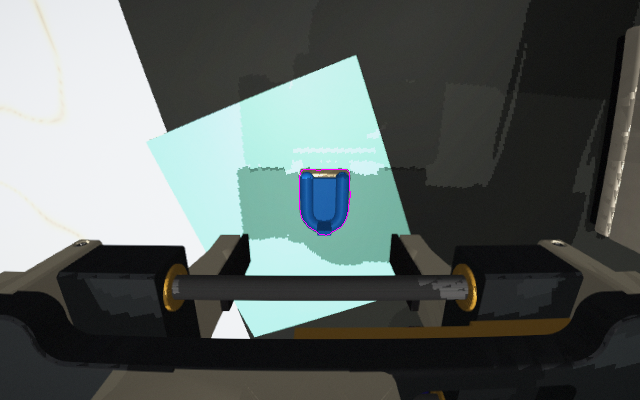

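Run:
```python
from h import *
import pickle
s,o=pickle.load(open('w2.pkl','rb'))
for z in(.001,.025,.034):print(z,onplane(s,[(324.5,169),(300,200),(350,200),(302,170),(347,170)],z,o).round(4).tolist())
print(onplane(s,[(324,235)],.043,o), onplane(s,[(324,234)],.034,o))
for _ in range(5): print(ctrl.get_obs()['tool_pos'])
print(ctrl.get_obs()['joint_pos'])
```

```text
0.001 [[0.4623, -0.3374, 0.001], [0.4882, -0.3696, 0.001], [0.5004, -0.3192, 0.001], [0.458, -0.3595, 0.001], [0.4686, -0.3157, 0.001]]
0.025 [[0.4571, -0.3365, 0.025], [0.4807, -0.3659, 0.025], [0.4918, -0.3199, 0.025], [0.4531, -0.3567, 0.025], [0.4628, -0.3167, 0.025]]
0.034 [[0.4551, -0.3362, 0.034], [0.4779, -0.3646, 0.034], [0.4886, -0.3202, 0.034], [0.4513, -0.3557, 0.034], [0.4606, -0.3171, 0.034]]
[[ 0.51306295 -0.35049597  0.043     ]] [[ 0.51629076 -0.35113258  0.034     ]]
[ 0.48517631 -0.34769499  0.1238801 ]
[ 0.48517631 -0.34769499  0.1238801 ]
[ 0.48517631 -0.34769499  0.1238801 ]
[ 0.48517631 -0.34769499  0.1238801 ]
[ 0.48517631 -0.34769499  0.1238801 ]
[-1.68653463e+01  1.80327261e+01 -1.74381223e+01  3.34642762e-02
 -5.43282350e+01 -8.68333363e+01]
```

```bash
python3 -m pendant '[[[0,3,0.35,0,0.4,0,1],[0,3,0,0,0,0,1],[0,2,0,0,0,0,1],[0,1.5,0,0,0,0,1],[0,1.2,0,0,0,0,1],[0,1.1,0,0,0,0,1],[0,0,0,0,0,0,1],[0,0,0,0,0,0,1]]]'
python3 look.py w3 cast
```

```text
clock: 3.87
tool_pos: [0.4854, -0.3436, 0.0042]
orientation: [-90.0, -0.0, -14.1]
force: [-0.0, -0.2, 1.2]
opening: 0.0877
[ 0.48538986 -0.34355727  0.00417045] [-9.00094722e+01 -2.99437533e-02 -1.41479962e+01] 3.8667 [-0.02972914 -0.18418351  1.21018639]
```

View pics/w3.png

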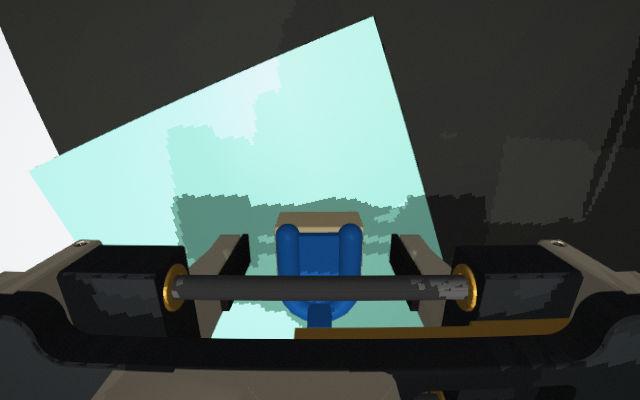

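```bash
python3 - <<'E'
from h import *
import pickle
s,o=pickle.load(open('w3.pkl','rb'))
R=Rm(o['orientation'])
for z,uv in((.001,(319,212.5)),(.025,(319,232)),(.025,(319,226))):
    p=onplane(s,[uv],z,o)[0]; print((p-o['tool_pos'])@R*1000)
E
python3 -m pendant '[[[0,-0.15,0,0,0,0,0.3],[0,0,0,0,0,0,0.3],[0,0,0,0,0,0,0.3],[0,0,0,0,0,0,0.3],[0,0,0,0,0,0,0.3],[0,0,0,0,0,0,0.3]]]'
```

```text
[-24.07766512   3.1578899   -0.12680929]
[-22.42026792 -20.84125509  -0.08101108]
[-25.83596086 -20.8430405   -0.07913388]
clock: 4.47
tool_pos: [0.485, -0.3433, 0.0051]
orientation: [-90.0, -0.0, -14.2]
force: [0.1, 0.7, 0.9]
opening: 0.0533
```

```bash
python3 -m pendant '[[[0,0,0,0,0,0,0.2],[0,0,0,0,0,0,0.2],[0,0,0,0,0,0,0.2],[0,0,0,0,0,0,0.2]]]'; python3 -m pendant '[[[0,-0.3,0,0,0,0,0.2],[0,-1,0,0,0,0,0.2],[0,-2,0,0,0,0,0.2],[0,-3,0,0,0,0,0.2],[0,-3,0,0,0,0,0.2],[0,-3,0,0,0,0,0.2],[0,-3,0,0,0,0,0.2],[0,-2,0,0,0,0,0.2],[0,-1,0,0,0,0,0.2],[0,0,0,0,0,0,0.2]]]'
python3 look.py w4
```

```text
clock: 4.8
tool_pos: [0.485, -0.3433, 0.0051]
orientation: [-90.0, 0.0, -14.2]
force: [-0.6, 0.8, 0.4]
opening: 0.0478
clock: 5.63
tool_pos: [0.4861, -0.3437, 0.1911]
orientation: [-90.0, -0.3, -14.2]
force: [0.3, -0.0, -1.1]
opening: 0.0477
[ 0.48610229 -0.34373584  0.19112282] [-90.03222314  -0.27749138 -14.17748672] 5.6333 [ 0.30938569 -0.0251833  -1.07152834]
```

View pics/w4.png

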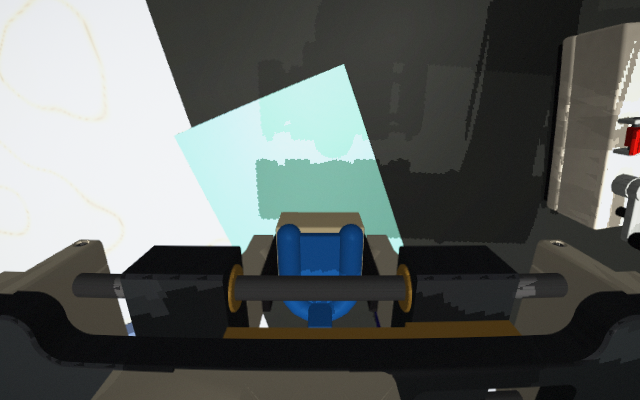

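```bash
python3 -m pendant '[[[0,-0.5,0,0,-7.1,0,0.2],[0,-0.5,0,0,-7.1,0,0.2],[0,-0.5,0,0,-7.1,0,0.2],[0,-0.5,0,0,-7.1,0,0.2],[0,-0.5,0,0,-7.1,0,0.2],[0,-0.5,0,0,-7.1,0,0.2],[0,-0.5,0,0,-7.1,0,0.2],[0,-0.5,0,0,-7.1,0,0.2],[0,-0.5,0,0,-7.1,0,0.2],[0,-0.5,0,0,-7.1,0,0.2],[0,-0.5,0,0,-7.1,0,0.2],[0,-0.5,0,0,-7.1,0,0.2]]]'
python3 -m pendant '[[[0,0,0,0,-6.5,0,0.2],[0,0,0,0,-6.5,0,0.2],[1.5,0,0.2,0,0,0,0.2],[3,0,0.2,0,0,0,0.2],[3.5,0,0.2,0,0,0,0.2],[3.5,0,0.2,0,0,0,0.2],[3.5,0,0.2,0,0,0,0.2],[3.5,0,0.2,0,0,0,0.2],[3,0,0.2,0,0,0,0.2],[2.5,0,0,0,0,0,0.2],[1.5,0,0,0,0,0,0.2],[0.5,0,0,0,0,0,0.2]]]'
python3 -m pendant '[[[0,0,0,0,0,0,0.2],[0,0,0,0,0,0,0.2],[0,0,0,0,0,0,0.2]]]'
python3 look.py w5
```

```text
clock: 6.68
tool_pos: [0.4841, -0.3427, 0.2456]
orientation: [-89.8, -0.0, 71.3]
force: [-0.2, -0.5, -1.4]
opening: 0.0478
clock: 7.68
tool_pos: [0.4975, -0.0812, 0.246]
orientation: [-89.8, 0.0, 84.1]
force: [0.5, -0.1, -1.0]
opening: 0.0478
clock: 7.93
tool_pos: [0.4978, -0.084, 0.2473]
orientation: [-89.9, 0.0, 84.0]
force: [-0.2, -0.3, -0.7]
opening: 0.0479
[ 0.49784669 -0.08399166  0.24727016] [-8.99160220e+01  2.67555248e-02  8.39699998e+01] 7.9333 [-0.15606226 -0.27235907 -0.67765926]
```

View pics/w5.png

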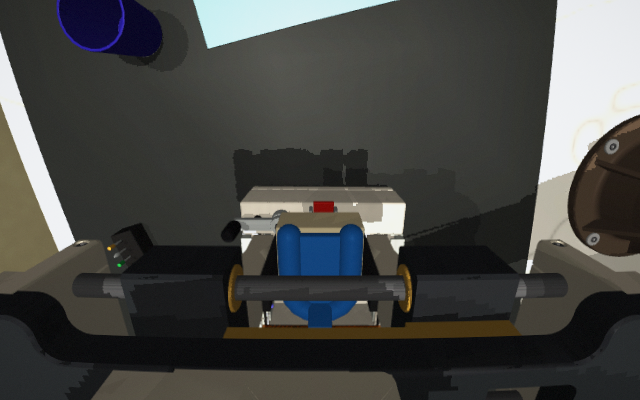

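Run:
```python
from h import *
import pickle
from fit import up
s,o=pickle.load(open('w5.pkl','rb'))
u=np.load('unit.npy')
P=[(-.1,-.1975,0),(.1,-.1975,0),(-.1,-.1975,.086),(.1,-.1975,.086),(0,-.21,.1),(.1,-.178,.14),(.05,-.178,.106)]
print(proj(s,up(u[0],u[1],np.radians(u[2]),P),o).round(1).tolist())
v=cv2.resize(s['image'][140:290,200:440,::-1],None,fx=3.3,fy=3.3,interpolation=cv2.INTER_CUBIC); cv2.imwrite('pics/w5z.png',v)
```

```text
[[388.3, 181.1], [252.4, 181.4], [405.2, 199.6], [236.3, 200.1], [320.8, 193.2], [223.6, 234.9], [276.8, 221.9]]
```

View pics/w5z.png

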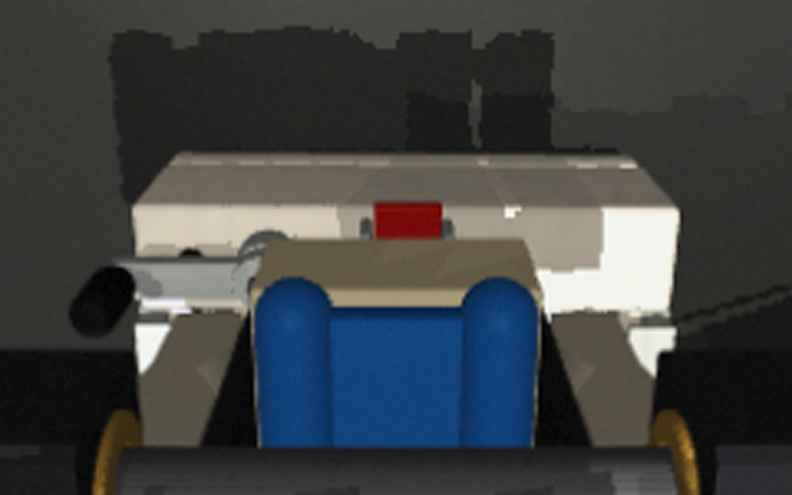

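```bash
python3 -m pendant '[[[2,0,0,0,0,0,0.2],[3.5,0,0,0,0,0,0.2],[3.5,0,0,0,0,0,0.2],[3.5,0,0,0,0,0,0.2],[2.5,0,0,0,0,0,0.2],[1.5,0,0,0,0,0,0.2],[1,0,0,0,0,0,0.2],[0,0,0,0,0,0,0.2],[0,0,0,0,0,0,0.2],[0,0,0,0,0,0,0.2]]]'
python3 look.py w6
cat > ov.py <<'E'
from h import *
import pickle,sys
from fit import up
s,o=pickle.load(open(sys.argv[1]+'.pkl','rb'))
u=np.array(eval(sys.argv[2])); x0,y0,w,h=eval(sys.argv[3]); f=800/w
v=cv2.resize(s['image'][y0:y0+h,x0:x0+w,::-1],None,fx=f,fy=f,interpolation=cv2.INTER_CUBIC)
def poly(P,col,cl=True):
    uv=(proj(s,up(u[0],u[1],np.radians(u[2]),P),o)-[x0,y0]+.5)*f
    cv2.polylines(v,[np.int32(uv)],cl,col,1)
poly([(-.1,-.1975,.086),(.1,-.1975,.086),(.1,.1975,.084),(-.1,.1975,.084)],(0,255,0))
poly([(-.075,-.155,.084),(.075,-.155,.084),(.075,-.01,.084),(-.075,-.01,.084)],(255,0,255))
for sx in(-1,1): poly([(sx*.082,-.16,.097),(sx*.082,.1,.097)],(0,165,255)); poly([(sx*.099,-.16,.097),(sx*.099,.1,.097)],(0,165,255))
a=np.linspace(0,6.28,60)
for r in(.058,.03,.01): poly(np.c_[r*np.cos(a),-.0825+r*np.sin(a),0*a+.036],(255,0,0))
poly([(-.011,-.21,.1),(-.011,-.134,.114),(.011,-.134,.114),(.011,-.21,.1)],(0,255,255))
poly([(.05,-.178,.106),(.1,-.178,.11),(.1,-.178,.14)],(0,0,255),False)
cv2.imwrite('pics/'+sys.argv[4],v)
E
python3 ov.py w6 '(.515,.1391,-6.1)' '(200,60,240,160)' w6z.png
```

```text
clock: 8.82
tool_pos: [0.5164, 0.0897, 0.2479]
orientation: [-90.0, 0.0, 84.0]
force: [-0.5, -0.1, -0.8]
opening: 0.0476
[0.51635806 0.08974405 0.24793998] [-8.99806058e+01  1.64619018e-02  8.39527740e+01] 8.8167 [-0.51079145 -0.11478929 -0.82379629]
```

View pics/w6z.png

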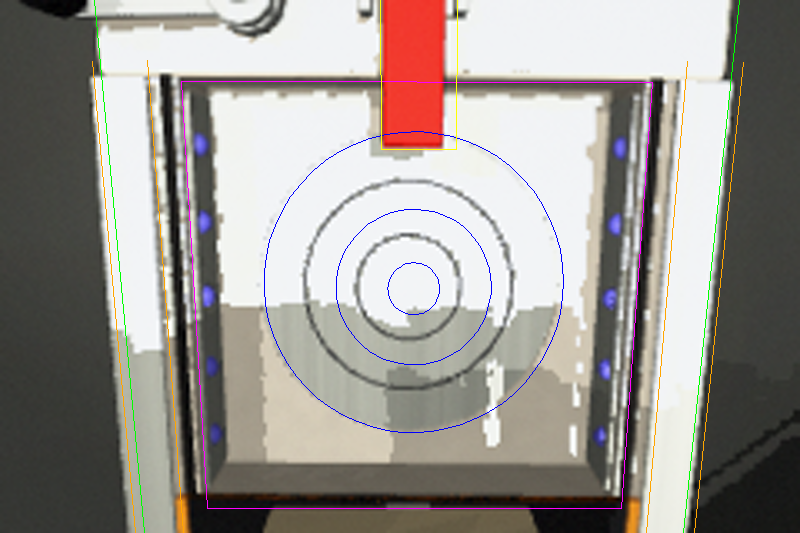

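```bash
python3 -m pendant '[[[-1.3,0,0.15,0,0,0,0.2],[-1.3,0,0.15,0,0,0,0.2],[-1.2,0.5,0.15,0,0,0,0.2],[0,2,0,0,0,0,0.2],[0,3,0,0,0,0,0.2],[0,3,0,0,0,0,0.2],[0,2,0,0,0,0,0.2],[0,1.5,0,0,0,0,0.2],[0,1,0,0,0,0,0.2],[0,0,0,0,0,0,0.2],[0,0,0,0,0,0,0.2]]]'
python3 - <<'E'
from h import *
s,o=take('side'); print(o['tool_pos'],o['force']); v=s['image'][150:330,260:440,::-1]; cv2.imwrite('pics/c1.png',cv2.resize(v,None,fx=3.3,fy=3.3))
E
```

```text
clock: 9.78
tool_pos: [0.508, 0.0527, 0.1182]
orientation: [-90.0, 0.0, 84.0]
force: [0.1, 0.9, -1.7]
opening: 0.0482
[0.50800784 0.05272477 0.11820291] [ 0.13523964  0.90251101 -1.71329669]
```

View pics/c1.png

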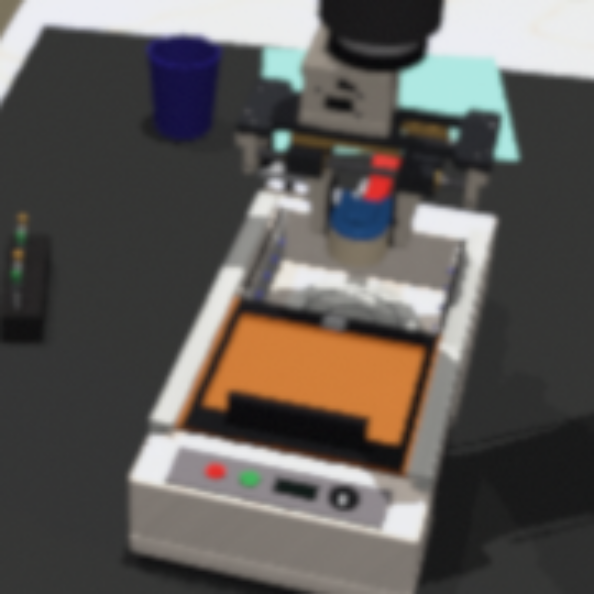

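```bash
python3 -m pendant '[[[-0.1,1.5,0,0,0,0,0.2],[0,2,0,0,0,0,0.2],[0,1.5,0,0,0,0,0.2],[0,0.8,0,0,0,0,0.2],[0,0.5,0,0,0,0,0.2],[0,0.4,0,0,0,0,0.2],[0,0.3,0,0,0,0,0.2],[0,0.15,0,0,0,0,0.2],[0,0,0,0,0,0,0.2],[0,0,0,0,0,0,0.2]]]'
```

```text
clock: 10.67
tool_pos: [0.5083, 0.0526, 0.047]
orientation: [-90.0, -0.0, 84.0]
force: [0.2, -0.7, -0.9]
opening: 0.0476
```

```bash
python3 -m pendant '[[[0,0.1,0,0,0,0,0.2],[0,0.1,0,0,0,0,0.2],[0,0.1,0,0,0,0,0.2],[0,0,0,0,0,0,0.2],[0,0,0,0,0,0,0.2]]]';python3 -m pendant '[[[0,0.1,0,0,0,0,0.2],[0,0.1,0,0,0,0,0.2],[0,0,0,0,0,0,0.2],[0,0,0,0,0,0,0.2]]]'
```

```text
clock: 11.08
tool_pos: [0.5079, 0.0524, 0.0435]
orientation: [-90.0, 0.0, 84.0]
force: [0.2, -0.3, -0.8]
opening: 0.0479
clock: 11.42
tool_pos: [0.5079, 0.0524, 0.0415]
orientation: [-90.0, 0.0, 84.0]
force: [-0.3, -0.4, -1.9]
opening: 0.0475
```

```bash
python3 -m pendant '[[[0,0.1,0,0,0,0,0.2],[0,0,0,0,0,0,0.2],[0,0,0,0,0,0,0.2]]]';python3 -m pendant '[[[0,0.1,0,0,0,0,0.2],[0,0,0,0,0,0,0.2],[0,0,0,0,0,0,0.2]]]'
```

```text
clock: 11.67
tool_pos: [0.508, 0.0525, 0.041]
orientation: [-90.0, -0.0, 84.0]
force: [-2.6, -0.1, 5.5]
opening: 0.0477
clock: 11.92
tool_pos: [0.508, 0.0525, 0.041]
orientation: [-90.0, -0.0, 84.0]
force: [-8.0, 1.4, 17.5]
opening: 0.0476
```

```bash
python3 -m pendant '[[[0,-0.13,0,0,0,0,0.2],[0,0,0,0,0,0,0.2]]]';python3 -m pendant '[[[0,0,0,0,0,0,0.58],[0,0,0,0,0,0,0.62],[0,0,0,0,0,0,0.7],[0,0,0,0,0,0,0.75],[0,0,0,0,0,0,0.75]]]'; python3 look.py w7
```

```text
clock: 12.08
tool_pos: [0.5082, 0.0526, 0.0412]
orientation: [-90.0, -0.0, 84.0]
force: [-0.0, -0.7, -0.9]
opening: 0.0477
clock: 12.5
tool_pos: [0.5079, 0.0525, 0.0407]
orientation: [-90.0, 0.0, 84.0]
force: [0.5, 0.2, -0.2]
opening: 0.0645
[0.50790907 0.05246124 0.04072968] [-8.99879138e+01  8.29270784e-03  8.40117762e+01] 12.5 [ 0.51641276  0.20308231 -0.20111689]
```

View pics/w7.png

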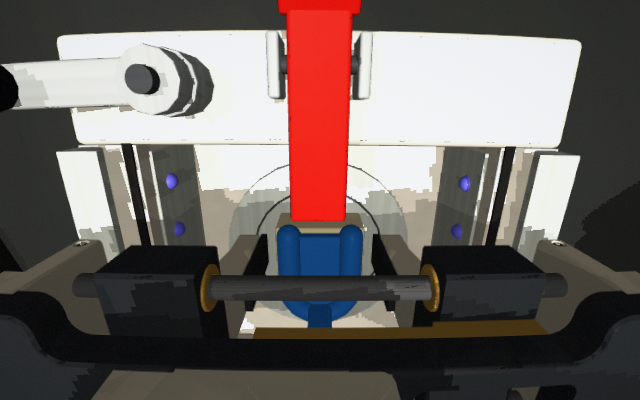

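```bash
python3 -m pendant '[[[0,-0.3,0,0,0,0,0.75],[0,-1,0,0,0,0,0.75],[0,-2,0,0,0,0,0.75],[0,-2,0,0,0,0,0.75],[0,-3,0,0,0,0,0.75],[0,-3,0,0,0,0,0.75],[0,-3,0,0,0,0,0.75],[0,-3,0,0,0,0,0.75],[0,-2,0,0,0,0,0],[0,-1,0,0,0,0,0],[0,0,0,0,0,0,0],[0,0,0,0,0,0,0]]]'; python3 look.py w8 cast;  python3 ov.py w8 '(.517,.138,-6.1)' '(160,50,320,240)' w8z.png
```

```text
clock: 13.55
tool_pos: [0.5077, 0.0525, 0.244]
orientation: [-90.0, -0.0, 84.0]
force: [0.1, 0.1, -0.3]
opening: 0.0443
[0.50765381 0.05252982 0.24395647] [-9.00223050e+01 -4.62341676e-02  8.40017945e+01] 13.55 [ 0.07198832  0.10991608 -0.34462476]
cast 0.88 [300.5, 154.8, 38.5, 53.5] 319.21746674378255 178.69230769230768
```

View pics/w8z.png

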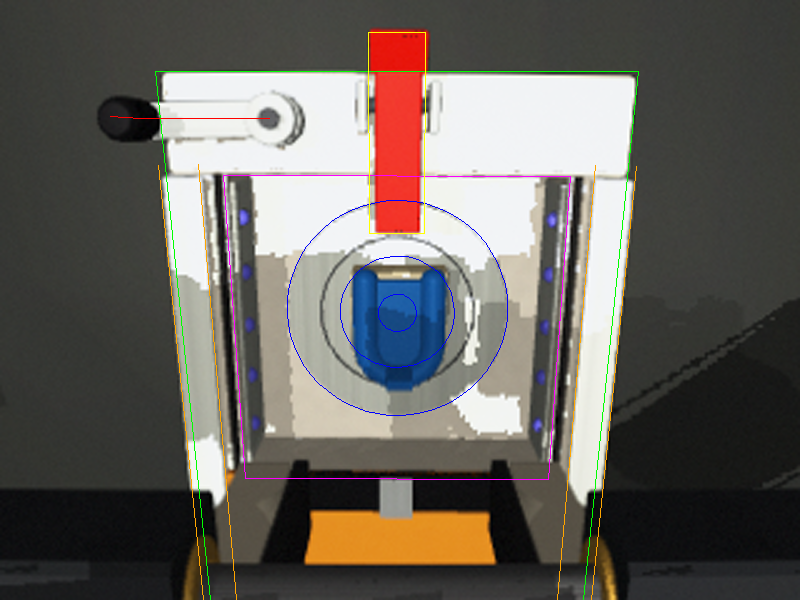

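```bash
python3 fitcast.py 0.036 84
python3 - <<'E'
from h import *
from fit import up
print(up(.517,.138,np.radians(-6.1),[(0,-.0825,0),(0,.132,.115),(0,.132+.005,.1),(0,-.018,.115)]))
E
```

```text
rough [0.50725826 0.0569347  0.056     ]
(array([5.07651311e-01, 6.14411512e-02, 8.46652888e+01]), np.float64(0.09779328680624792))
[[0.50823321 0.05596712 0.        ]
 [0.53102686 0.26925261 0.115     ]
 [0.53155818 0.2742243  0.1       ]
 [0.51508725 0.12010192 0.115     ]]
```

```bash
python3 -m pendant '[[[1.5,0,0,0,0,0,0],[3,0,0,0,0,0,0],[3.5,0,0,0,0,0,0],[3.8,0,0,0,0,0,0],[3.8,0,0,0,0,0,0],[3.5,0,0,0,0,0,0],[3,0,0,0,0,0,0],[1.5,0,0,0,0,0,0],[1,0,0,0,0,0,0],[0,0,0,0,0,0,0],[0,0,0,0,0,0,0]]]'; python3 look.py w9 cover;  python3 ov.py w9 '(.517,.138,-6.1)' '(120,0,400,300)' w9z.png
```

```text
clock: 14.67
tool_pos: [0.5333, 0.2966, 0.2431]
orientation: [-89.9, 0.1, 84.0]
force: [-1.0, -1.0, 1.0]
opening: 0.0003
[0.53332092 0.29660696 0.24307276] [-8.99401203e+01  7.40962141e-02  8.40224291e+01] 14.6667 [-0.97498728 -0.98929348  1.03455243]
cover 0.77 [234.0, 10.5, 166.7, 159.4] 316.9769511191251 87.78573948492807
```

View pics/w9z.png

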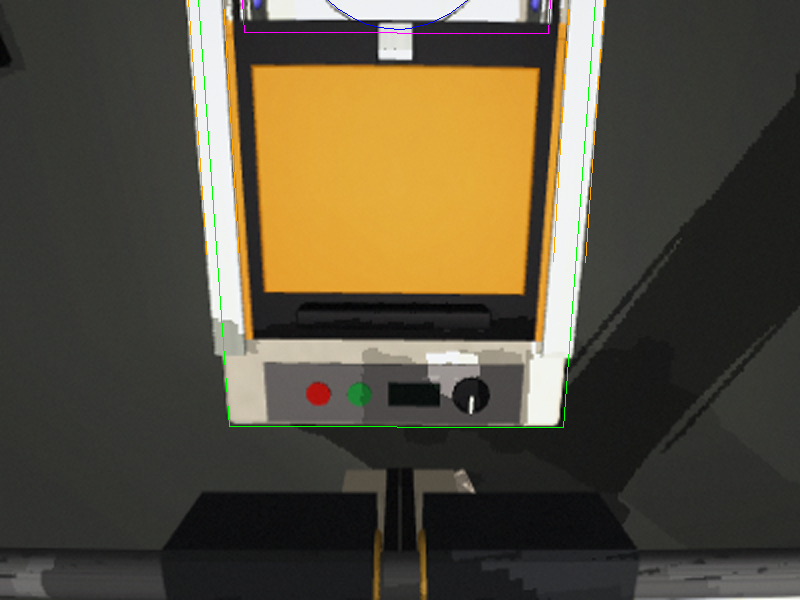

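Run:
```python
from h import *
import pickle
from fit import up
s,o=pickle.load(open('w9.pkl','rb'))
for P in [(0,.127,.09),(0,.127,.115),(0,.137,.115),(0,.1465,.09),(0,-.0115,.09)]:
    uv=proj(s,up(.517,.138,np.radians(-6.1),[P]),o)[0]; print(P,(uv-[120,0]+.5)*2)
```

```text
(0, 0.127, 0.09) [396.55358947 310.51665183]
(0, 0.127, 0.115) [396.34409767 318.72775026]
(0, 0.137, 0.115) [396.33956932 338.16655717]
(0, 0.1465, 0.09) [396.54164038 345.37594613]
(0, -0.0115, 0.09) [396.70005847  24.85592654]
```

```bash
python3 -m pendant '[[[0.3,2,0,0,0,0,0],[0,3,0,0,0,0,0],[0,3,0,0,0,0,0],[0,2.5,0,0,0,0,0],[0,1.5,0,0,0,0,0],[0,1,0,0,0,0,0],[0,0.8,0,0,0,0,0],[0,0.6,0,0,0,0,0],[0,0,0,0,0,0,0],[0,0,0,0,0,0,0]]]'
python3 -m pendant '[[[-0.3,0,0,0,0,0,0],[-0.3,0,0,0,0,0,0],[-0.3,0,0,0,0,0,0],[-0.3,0,0,0,0,0,0],[0,0,0,0,0,0,0],[0,0,0,0,0,0,0]]]'
python3 look.py w10
```

```text
clock: 15.6
tool_pos: [0.5343, 0.3002, 0.1006]
orientation: [-90.0, -0.0, 84.0]
force: [0.4, 0.4, 0.7]
opening: 0.0008
clock: 16.1
tool_pos: [0.5327, 0.288, 0.1001]
orientation: [-90.0, -0.0, 84.0]
force: [-0.6, -0.3, 0.7]
opening: 0.0005
[0.53272132 0.28798536 0.10010008] [-9.00126462e+01 -1.21994419e-02  8.39976784e+01] 16.1 [-0.62415987 -0.32477108  0.69031498]
```

View pics/w10.png

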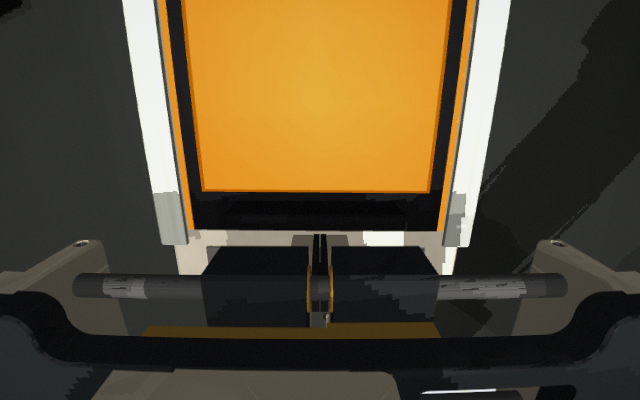

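```bash
python3 -m pendant '[[[-0.2,0,0,0,0,0,0],[-0.2,0,0,0,0,0,0],[-0.2,0,0,0,0,0,0],[-0.2,0,0,0,0,0,0],[-0.2,0,0,0,0,0,0],[-0.3,0,0,0,0,0,0],[-0.3,0,0,0,0,0,0],[-0.4,0,0,0,0,0,0],[-0.4,0,0,0,0,0,0]]]'
python3 -m pendant '[[[-0.5,0,0,0,0,0,0],[-0.5,0,0,0,0,0,0],[-0.6,0,0,0,0,0,0],[-0.6,0,0,0,0,0,0],[-0.6,0,0,0,0,0,0],[-0.6,0,0,0,0,0,0],[-0.6,0,0,0,0,0,0],[-0.6,0,0,0,0,0,0],[-0.6,0,0,0,0,0,0],[-0.6,0,0,0,0,0,0],[-0.6,0,0,0,0,0,0]]]'
python3 look.py w11
```

```text
clock: 16.9
tool_pos: [0.53, 0.264, 0.0998]
orientation: [-90.0, -0.0, 84.0]
force: [-1.0, 1.7, -1.4]
opening: 0.0005
clock: 17.82
tool_pos: [0.5234, 0.2001, 0.0999]
orientation: [-90.0, -0.0, 84.0]
force: [-0.9, 2.2, 0.6]
opening: 0.0006
[0.52342317 0.20006799 0.09989338] [-9.00019414e+01 -2.97635011e-03  8.40094503e+01] 17.8167 [-0.92794221  2.1645479   0.58931302]
```

View pics/w11.png

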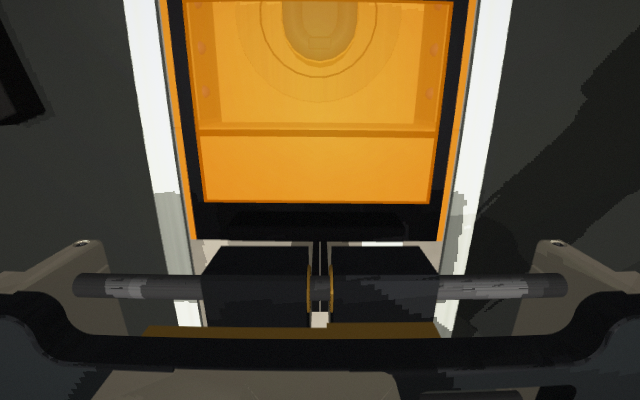

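```bash
python3 -m pendant '[[[-0.6,0,0,0,0,0,0],[-0.6,0,0,0,0,0,0],[-0.6,0,0,0,0,0,0],[-0.6,0,0,0,0,0,0],[-0.6,0,0,0,0,0,0],[-0.5,0,0,0,0,0,0],[-0.4,0,0,0,0,0,0],[-0.3,0,0,0,0,0,0],[-0.2,0,0,0,0,0,0]]]'
python3 -m pendant '[[[-0.2,0,0,0,0,0,0],[-0.2,0,0,0,0,0,0],[-0.2,0,0,0,0,0,0],[-0.2,0,0,0,0,0,0]]]'
python3 look.py w12
```

```text
clock: 18.62
tool_pos: [0.5188, 0.1565, 0.0999]
orientation: [-90.0, -0.0, 84.0]
force: [-1.5, 1.2, 0.9]
opening: 0.0004
clock: 18.95
tool_pos: [0.5183, 0.1506, 0.1]
orientation: [-90.0, -0.2, 84.0]
force: [-3.0, 9.9, 1.5]
opening: 0.0004
[0.51826415 0.15058075 0.09996851] [-90.0375326   -0.15164106  84.0112522 ] 18.95 [-3.039063    9.89189822  1.52339713]
```

View pics/w12.png

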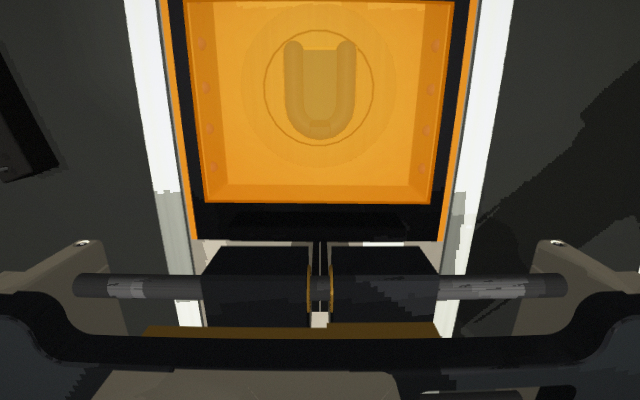

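```bash
for i in 1 ; do python3 -m pendant '[[[-0.15,0,0,0,0,0,0],[-0.15,0,0,0,0,0,0],[-0.15,0,0,0,0,0,0]]]'; python3 -m pendant '[[[-0.15,0,0,0,0,0,0],[-0.15,0,0,0,0,0,0],[-0.15,0,0,0,0,0,0]]]'; done
```

```text
clock: 19.25
tool_pos: [0.5178, 0.1461, 0.0999]
orientation: [-90.0, -0.1, 84.0]
force: [-2.9, 9.2, 2.0]
opening: 0.0002
clock: 19.5
tool_pos: [0.5171, 0.1406, 0.0999]
orientation: [-90.0, -0.0, 84.0]
force: [-1.6, 3.8, 1.7]
opening: 0.0006
```

```bash
python3 -m pendant '[[[-0.1,0,0,0,0,0,0],[-0.1,0,0,0,0,0,0],[0,0,0,0,0,0,0]]]';python3 -m pendant '[[[-0.1,0,0,0,0,0,0],[-0.1,0,0,0,0,0,0],[0,0,0,0,0,0,0]]]'
```

```text
clock: 19.75
tool_pos: [0.5169, 0.1376, 0.0998]
orientation: [-90.0, 0.0, 84.0]
force: [0.2, 0.2, 0.9]
opening: 0.0002
clock: 20.0
tool_pos: [0.5168, 0.1365, 0.0999]
orientation: [-90.0, -0.1, 84.0]
force: [-1.5, 4.6, 0.1]
opening: 0.0003
```

```bash
python3 -m pendant '[[[-0.1,0,0,0,0,0,0],[0,0,0,0,0,0,0],[0,0,0,0,0,0,0]]]';python3 -m pendant '[[[-0.1,0,0,0,0,0,0],[0,0,0,0,0,0,0],[0,0,0,0,0,0,0]]]'
python3 - <<'E'
from h import *
for n in('side','scene'):
    s,o=take(n)
    for t in('catch','cover'): print(n,t,[(round(q['confidence'],2),q['bbox']) for q in silhouettes(s,t)[:2]])
    x0,y0,w,h=(235,120,150,120) if n=='scene' else (285,170,140,120)
    cv2.imwrite(f'pics/d_{n}.png',cv2.resize(s['image'][y0:y0+h,x0:x0+w,::-1],None,fx=5,fy=5,interpolation=cv2.INTER_CUBIC))
E
```

```text
clock: 20.25
tool_pos: [0.5168, 0.1364, 0.0999]
orientation: [-90.0, -0.1, 84.0]
force: [-2.5, 7.8, -1.0]
opening: 0.0003
clock: 20.5
tool_pos: [0.5169, 0.1363, 0.0999]
orientation: [-90.1, -0.2, 84.0]
force: [-3.6, 11.7, -1.8]
opening: 0.0006
side catch [(0.42, [373.0, 198.2, 6.6, 8.2])]
side cover [(0.87, [327.9, 217.2, 67.4, 36.5])]
scene catch [(0.49, [265.9, 186.4, 22.3, 12.4]), (0.44, [339.8, 228.0, 29.6, 34.4])]
scene cover [(0.61, [264.8, 164.3, 60.9, 41.3])]
```

View pics/d_scene.png

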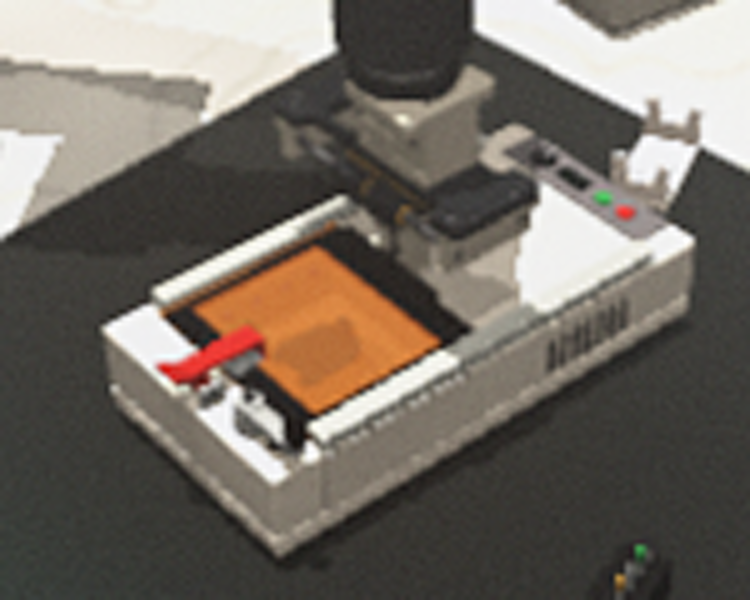

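View pics/d_side.png

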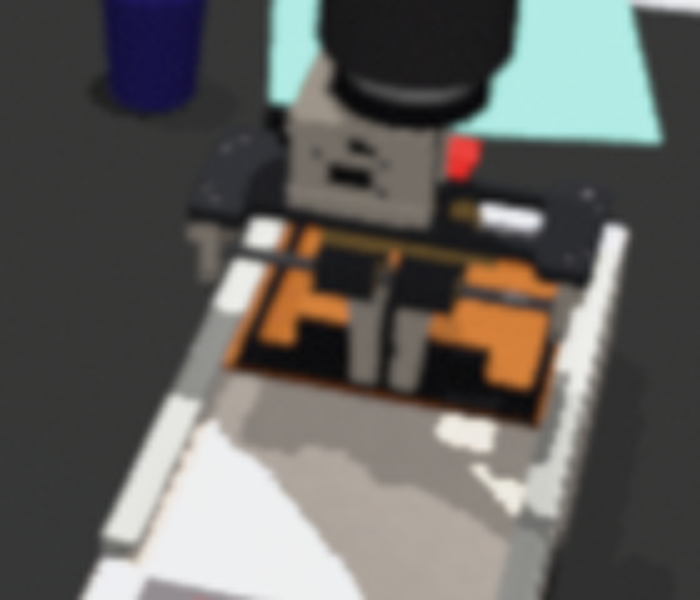

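```bash
python3 -m pendant '[[[0.3,0,0,0,0,0,0],[0.7,0,0,0,0,0,0],[1,-0.5,0,0,0,0,0],[0,-2,0,0,0,0,0],[0,-3,0,0,0,0,0],[0,-3.5,0,0,0,0,0],[0,-3.5,0,0,0,0,0.4],[0,-2,0,0,0,0,0.4],[0,-1,0,0,0,0,0.4]]]'
python3 -m pendant '[[[-1.5,0,-0.75,0,0,0,0.4],[-2.8,0,-1.4,0,0,0,0.4],[-3.2,0,-1.6,0,0,0,0.4],[-3.2,0,-1.6,0,0,0,0.4],[-3.2,0,-1.6,0,0,0,0.4],[-2.8,0,-1.4,0,0,0,0.4],[-1.8,0,-0.9,0,0,0,0.4],[-1.1,0,-0.6,0,0,0,0.4]]]'
python3 -m pendant '[[[0,0,0,0,6,0,0.4],[0,0,0,0,7,0,0.4],[0,0,0,0,7,0,0.4],[0,0,0,0,7,0,0.4],[0,0,0,0,7,0,0.4],[0,0,0,0,7,0,0.4],[0,0,0,0,4,0,0.4],[0,0,0,0,0,0,0.4],[0,0,0,0,0,0,0.4]]]'
python3 look.py w13 clamp catch; python3 ov.py w13 '(.517,.138,-6.1)' '(160,50,320,240)' w13z.png
```

```text
clock: 21.55
tool_pos: [0.5199, 0.1547, 0.259]
orientation: [-90.3, -0.1, 84.0]
force: [-0.0, -0.6, -0.1]
opening: 0.0148
clock: 22.22
tool_pos: [0.5963, -0.0534, 0.254]
orientation: [-89.9, 0.1, 83.9]
force: [0.6, -0.5, -0.3]
opening: 0.0349
clock: 22.97
tool_pos: [0.596, -0.0508, 0.2546]
orientation: [-90.0, 0.0, 39.2]
force: [0.1, -0.6, -0.4]
opening: 0.0349
[ 0.59597347 -0.05079151  0.25456301] [-8.99821355e+01  3.45380150e-02  3.91814043e+01] 22.9667 [ 0.14304897 -0.59819616 -0.4083036 ]
clamp 0.73 [314.5, 145.1, 47.5, 59.4] 335.15120967741933 172.45967741935485
catch 0.8 [361.3, 90.7, 58.5, 70.3] 390.44761904761907 124.79340659340659
catch 0.53 [341.2, 80.0, 185.3, 166.3] 438.46888592472305 175.12376036652554
```

View pics/w13z.png

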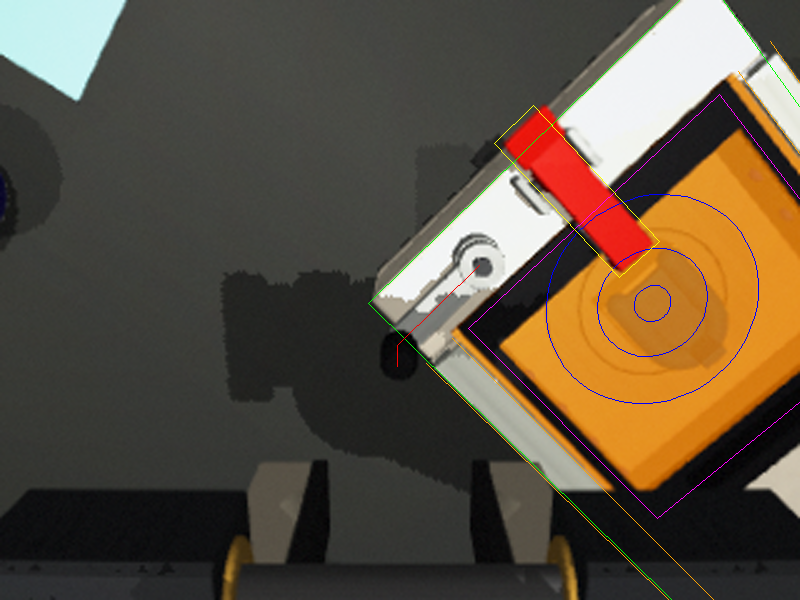

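```bash
python3 -m pendant '[[[0,2,0,0,0,0,0.4],[0,3,0,0,0,0,0.4],[0,3,0,0,0,0,0.4],[0,2,0,0,0,0,0.4],[0,1.2,0,0,0,0,0.4],[0,1,0,0,0,0,0.4],[0,0.8,0,0,0,0,0.4],[0,0.4,0,0,0,0,0.4],[0,0,0,0,0,0,0.4],[0,0,0,0,0,0,0.24],[0,0,0,0,0,0,0.24],[0,0,0,0,0,0,0.24]]]'; python3 look.py w14
python3 - <<'E'
from h import *
s,o=take('scene'); cv2.imwrite('pics/e1.png',cv2.resize(s['image'][120:240,235:385,::-1],None,fx=5,fy=5,interpolation=cv2.INTER_CUBIC))
E
```

```text
clock: 24.12
tool_pos: [0.5966, -0.0512, 0.1218]
orientation: [-90.0, -0.1, 39.0]
force: [0.4, 0.1, 0.1]
opening: 0.0229
[ 0.59660684 -0.05122157  0.12176245] [-9.00441446e+01 -7.63935199e-02  3.90184037e+01] 24.1167 [0.43273464 0.06060776 0.09701339]
```

View pics/w14.png

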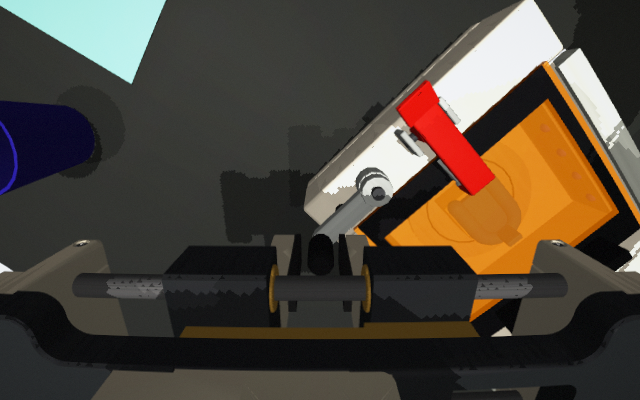

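View pics/e1.png

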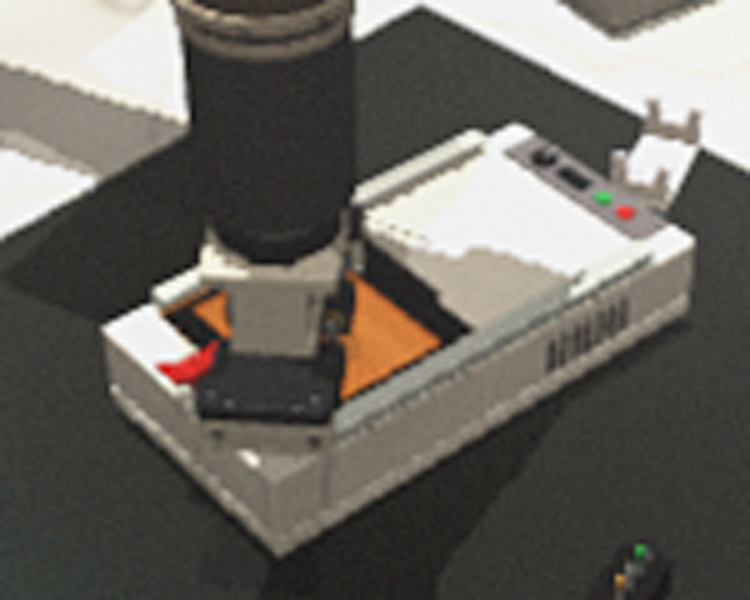

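```bash
python3 -m pendant '[[[0.25,0,0.3,0,0,0,0.24],[0.25,0,0.3,0,0,0,0.24],[0.2,0,0.33,0,0,0,0.24],[0.2,0,0.33,0,0,0,0.24],[0.15,0,0.37,0,0,0,0.24],[0.15,0,0.37,0,0,0,0.24],[0.1,0,0.38,0,0,0,0.24],[0.1,0,0.38,0,0,0,0.24],[0.03,0,0.39,0,0,0,0.24],[0.03,0,0.39,0,0,0,0.24]]]'; python3 look.py w15
```

```text
clock: 25.05
tool_pos: [0.5848, -0.0142, 0.1208]
orientation: [-90.0, 0.0, 39.0]
force: [2.9, -0.9, -0.5]
opening: 0.0213
[ 0.58479753 -0.01417474  0.12082926] [-8.99900887e+01  8.21569206e-03  3.90138518e+01] 25.05 [ 2.91132511 -0.92812368 -0.49335216]
```

View pics/w15.png

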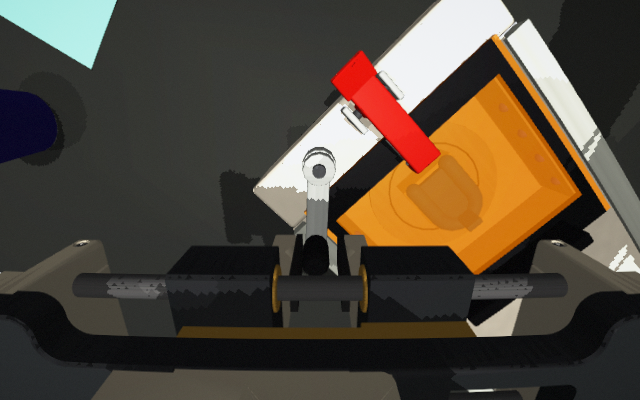

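Lever is at ~45°, as planned. Second half.

```bash
python3 -m pendant '[[[-0.03,0,0.39,0,0,0,0.24],[-0.03,0,0.39,0,0,0,0.24],[-0.1,0,0.38,0,0,0,0.24],[-0.1,0,0.38,0,0,0,0.24],[-0.15,0,0.37,0,0,0,0.24],[-0.15,0,0.37,0,0,0,0.24],[-0.2,0,0.33,0,0,0,0.24],[-0.2,0,0.33,0,0,0,0.24],[-0.25,0,0.3,0,0,0,0.24]]]'; python3 look.py w16
```

```text
clock: 25.85
tool_pos: [0.5549, 0.0031, 0.1208]
orientation: [-90.0, 0.0, 39.0]
force: [1.4, 0.4, -0.6]
opening: 0.0209
[0.55490438 0.00309556 0.12084935] [-8.99957943e+01  3.68106167e-03  3.90094143e+01] 25.85 [ 1.37260652  0.3847539  -0.5670045 ]
```

View pics/w16.png

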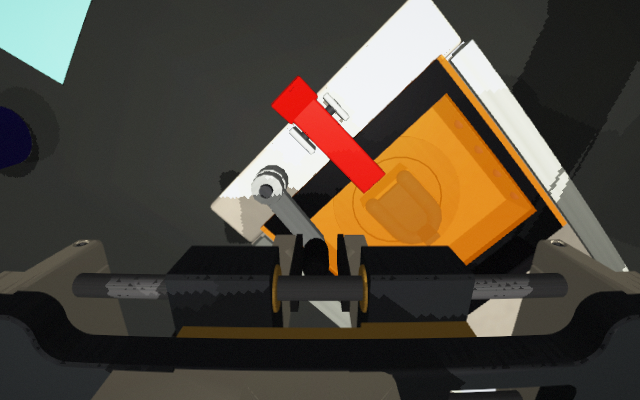

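```bash
python3 -m pendant '[[[-0.25,0,0.3,0,0,0,0.24],[-0.15,0,0.15,0,0,0,0.24],[-0.1,0,0.1,0,0,0,0.24],[0,0,0,0,0,0,0.24]]]';python3 -m pendant '[[[-0.1,0,0.1,0,0,0,0.24],[-0.1,0,0.1,0,0,0,0.24],[0,0,0,0,0,0,0.24]]]'
```

```text
clock: 26.23
tool_pos: [0.5482, 0.004, 0.121]
orientation: [-90.0, -0.0, 39.0]
force: [3.3, -1.1, -0.6]
opening: 0.0215
clock: 26.48
tool_pos: [0.5478, 0.0042, 0.1212]
orientation: [-90.2, -0.2, 39.0]
force: [12.2, -5.4, -7.2]
opening: 0.0211
```

```bash
python3 -m pendant '[[[-0.07,0,0.07,0,0,0,0.24],[0,0,0,0,0,0,0.24],[0,0,0,0,0,0,0.24]]]'; python3 -m pendant '[[[0.15,0,-0.15,0,0,0,0.24],[0.15,0,-0.15,0,0,0,0.4],[0,0,0,0,0,0,0.4],[0,0,0,0,0,0,0.4]]]'; python3 -m pendant '[[[0,-0.5,0,0,0,0,0.4],[0,-1,0,0,0,0,0.4],[0,-2,0,0,0,0,0.4],[0,-3,0,0,0,0,0.4],[0,-3,0,0,0,0,0.4],[0,-3,0,0,0,0,0.4],[0,-1,0,0,0,0,0.4],[0,0,0,0,0,0,0.4],[0,0,0,0,0,0,0.4]]]'; python3 look.py w17; python3 ov.py w17 '(.517,.138,-6.1)' '(160,50,320,240)' w17z.png
```

```text
clock: 26.73
tool_pos: [0.5477, 0.0042, 0.1212]
orientation: [-90.2, -0.2, 39.0]
force: [16.0, -6.8, -10.2]
opening: 0.0211
clock: 27.07
tool_pos: [0.5477, 0.0039, 0.1205]
orientation: [-90.0, 0.1, 39.0]
force: [-0.4, -0.2, -0.0]
opening: 0.033
clock: 27.82
tool_pos: [0.5484, 0.0042, 0.2569]
orientation: [-90.0, -0.1, 39.0]
force: [-0.3, 0.3, -0.9]
opening: 0.0348
[0.54836498 0.00424751 0.25693096] [-90.01849907  -0.11623318  39.01156707] 27.8167 [-0.27501661  0.25577601 -0.93283875]
```

View pics/w17z.png

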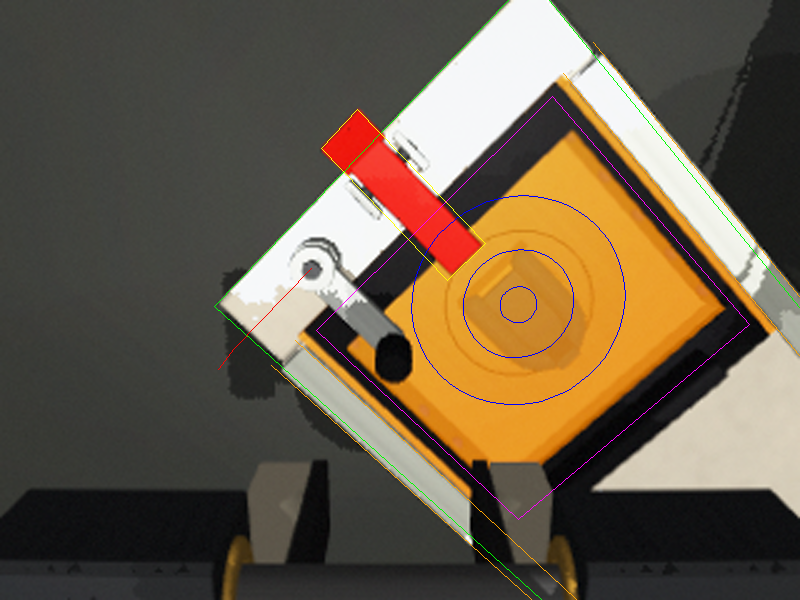

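Run:
```python
from h import *
import pickle
s,o=pickle.load(open('w17.pkl','rb'))
def w(u,v,z): 
    p=onplane(s,[(u/2.5+160-.5,v/2.5+50-.5)],z,o)[0]; d=p[:2]-[.517,.138]; c,n=np.cos(np.radians(-6.1)),np.sin(np.radians(-6.1)); return (d[0]*c+d[1]*n)*1e3,(-d[0]*n+d[1]*c)*1e3
print('pivot',w(312,270,.115),'knobtop',w(393,361,.14),'nose',w(467,260,.114))
a=pickle.load(open('s_scene.pkl','rb'))['image']; b,_=take('scene'); s2,_=take('side')
for n,i in (('a',a),('b',b['image'])): cv2.imwrite(f'pics/g_{n}.png',cv2.resize(i[170:220,255:325,::-1],None,fx=8,fy=8,interpolation=cv2.INTER_CUBIC))
cv2.imwrite('pics/g_scene.png',b['image'][:,:,::-1]); cv2.imwrite('pics/g_side.png',s2['image'][:,:,::-1])
for c,st in((b,'scene'),(s2,'side')):
  for t in('bur_block','cup','cradle'): print(st,t,[(round(q['confidence'],2),q['bbox']) for q in silhouettes(c,t)[:1]])
```

```text
pivot (np.float64(48.554241888211685), np.float64(-177.82875705948192)) knobtop (np.float64(47.1078117578303), np.float64(-130.52739402959688)) nose (np.float64(-0.7485525591698732), np.float64(-134.4614880385253))
scene bur_block [(0.69, [342.4, 227.9, 27.1, 33.1])]
scene cup [(0.57, [246.4, 266.7, 27.5, 37.0])]
scene cradle [(0.77, [355.8, 137.8, 16.9, 22.5])]
side bur_block [(0.8, [257.6, 220.6, 17.4, 33.7])]
side cup [(0.84, [301.2, 161.2, 24.5, 30.3])]
side cradle [(0.68, [366.1, 195.5, 17.6, 24.7])]
```

View pics/g_b.png

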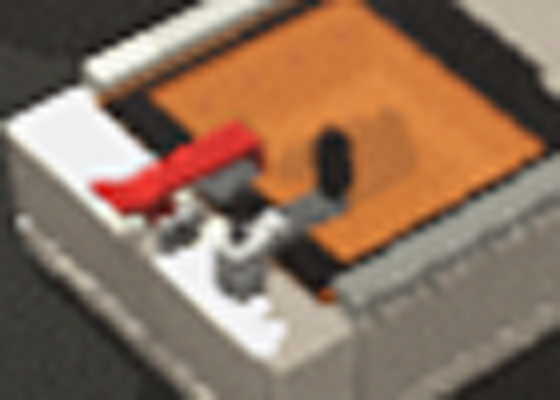

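View pics/g_a.png

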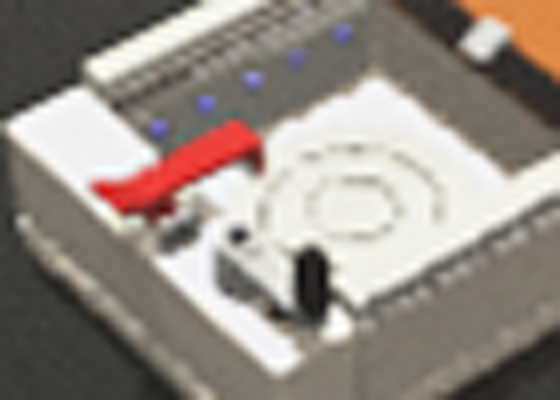

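View pics/g_side.png

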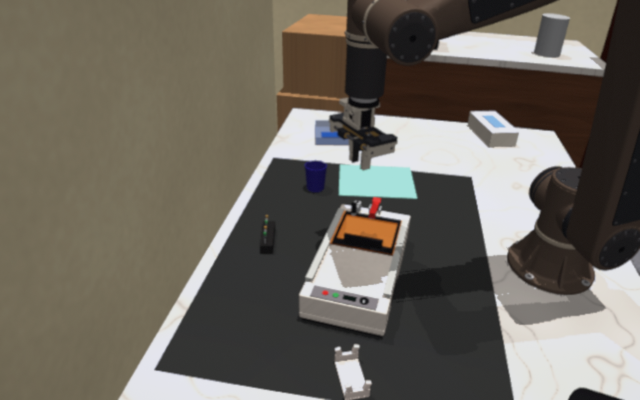

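```bash
python3 -c "
from plant import ctrl
o=ctrl.get_obs();print(o['clock'],o['force'])
print(ctrl.close_job())"
```

```text
28.2667 [-0.54140706 -0.12902197  0.53624179]
the job is handed in; nothing more can be done
None
```

I carried out all three steps in the order asked and handed the job in at 28.3 s, with the gripper raised clear of the unit.

- **Cast:** I set it down upright on the platform and let go. It touched down at about 5 N. One further 1 mm step pressed it to about 18 N before I eased off and opened the fingers. My two checks of its position disagreed. The grip geometry put it about 2 mm from the platform's centre. The outline fit in the last picture without the cover put it about 5 mm off, towards the housing. I left it there.
- **Cover:** I pushed it shut slowly, with about 2 N of drag and about 10 N as it lifted the catch. The push force fell away, and the cover then came up against its stop. In the last picture the red catch sits exactly where it was at the start, down over the striker. I did not tug the cover back to test the catch.
- **Clamp:** I swung the lever anticlockwise to its stop, pressing with about 20 N there. The last wrist picture puts the arm at 92°, which fits the 90° stop within my measuring error.
- **Other objects:** The bur block, cup and cradle look where they were in the first pictures. The network's last side-view report for the cradle landed on the red catch instead, but the cradle looks unmoved in that picture.

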